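# Wind the bench timer and hold up the plate carrier for a timed reading

## Robot

A 7-joint arm with a two-finger parallel gripper is mounted at the origin on a cart in front of the work surface, level with it; the furniture and walls round the work are solid. World frame = base frame: x ahead of the robot, y to its left, z up, the work surface at z = 0. Lengths are in mm, angles in degrees, forces in N, time in s.
With the tool pointing down it reaches from about 400 to 850 mm from the base axis. Payload 10.4 kg.
Tool frame: the origin (TCP) lies on the centre line of the jaws, within the pads' length; the fingertips stand 11 mm ahead of it and the grasp point (between the pads) lies 8 mm behind it (env.tip_reach is the distance from the TCP to the fingertips, in mm); z points along the fingers, y is the line along which they close (so a half turn about z gives the same grasp; the last joint's range is limited). The gripper opens to 85 mm and grips with 20 to 120 N. Pads are 22 mm wide; open, the fingers measure 114 mm over their backs; the gripper's body (76 mm by 85 mm) begins 54 mm behind the grasp point. The pads swing forward as they close: fully open they stand 13 mm farther back than shut.
Start: joints at [-73.831, 19.034, -3.707, 83.658, 1.238, 77.344, -5.071], TCP at [187.551, 596.217, 242.338] pointing down, gripper open.
Joint ranges: [-148.97, 148.97], [-28.65, 121.19], [-84.17, 76.75], [9.2, 138.47], [-72.65, 252.65], [3.7, 117.97], [-149.18, 149.18]. Speed limits (degrees/s): [127.2, 127.2, 159.86, 159.86, 180, 180, 180].

## Interface

Orientations are given as [roll, pitch, yaw] about the fixed x, y, z axes, in that order (R = Rz(yaw) Ry(pitch) Rx(roll)).
In Python, from plant import env, optics, telemetry gives the robot as it stands (env), with the cameras (optics) and the readings (telemetry).
- The arm moves only by the tool step_hand, called after "Call:" by a JSON object that holds its "fn" and its "kwargs", one argument or row to a line. Schema: {"type":"object","properties":{"plan":{"type":"array","items":{"type":"array","items":{"type":"number"},"minItems":5,"maxItems":5},"minItems":1,"maxItems":20},"squeeze":{"type":"number"},"only":{"type":"string"},"quiet":{"type":"boolean"},"lines":{"type":"string"}},"required":["plan"],"additionalProperties":false}. plan is a list of rows, 1 to 20 of them, each of 5 numbers: the finger opening in mm, then dx, dy, dz in shares of the most that a row can go, 1 being 50 mm, then a turn about the tool's z in a scale on which 1.0 is 60 degrees; each row shifts and turns the commanded pose from where the row before left it, along the tool's axes as they then stand; what a row does not reach is not made up. A row lasts 1/10 s, in which the tool goes at most 50 mm and 8.59 degrees, less where a joint would pass 70% of its speed; a pose out of reach is approached as far as the arm can. The fingers move at their own pace and stop on an object; squeeze is the grip in N (left out, the last holds). Time passes only in rows, so rows that do not move let the fingers close. The tool returns the time, the measured TCP pose, the force, the opening and the grip force at its end. only (a regular expression) keeps the lines of the reply that match it, lines (a string "A,B") keeps lines A to B, and quiet returns only ok. A shift or turn number past 1, either way, is cut back to 1. Input that does not fit is refused with a message, and nothing moves.
- telemetry.sense(): the state, without advancing time (a new reading comes with each control period).
- optics.capture(name): name is "scene" or "side" or "wrist"; returns the picture (384x512x3 uint8, red, green, blue); there is no depth.
- optics.get_calibration(name): a dict with "vfov" (degrees; the focal length in pixels is half the picture's height over the tangent of half this angle, whatever the lens; pixels are square), "cx", "cy" (the principal point, pixels), "cam_to_world" (4x4, takes a point from camera to world coordinates); the wrist camera has in their place "mount" (4x4, takes a point from camera to tool coordinates, whose origin is the TCP and whose axes are the flange's). Camera axes: x right, y up, looking along -z (the intrinsics and any distortion apply to the point x, -y, -z); pixel columns grow to the right and rows downward; lengths in mm; the calibration is good to about 2 mm. A picture is of the moment at which its call begins: read the wrist's pose just before it. get_calibration takes no time and is no camera call.
- env.sign_off(): hands the job in; it is judged then, once.
The state is a dict: "time_s": time; "q": joint angles; "dq": joint speeds; "joint_torque": joint torques, N m; "eef_pos": TCP position; "tcp_rot": TCP orientation; "ft_force": force on the tool from outside, world axes, zero at the start; "wrist_torque": the same for the moment, N m; "opening": finger opening in mm; "grasp_force": force on a finger pad.
Only numpy, scipy, OpenCV 4.12 (cv2) and the standard library are available. Lean on these libraries where they do the work, as an engineer would, in place of code of your own. Each camera call takes 0.05 s, during which the arm holds its last target. There are 200 camera calls.

## Task

Start a timed plate reading: wind the bench timer by its key, clockwise in several part turns, until it comes up against its stop. Then take the plate carrier by its handle, lift it straight up off its docking base and hold it steady and level about 12 cm above the base, directly over it, with the well plate still lying in it. Finish while holding it there: do not put it down or let go, and leave the note pad, the small box and the foam block where they are.

Things in the scene. Friction and masses are not known exactly. Their poses are not given: they have to be found in the camera images.
- timer: Bench timer, fixed on the desk: square white rounded case 104 x 104 x 38 mm with a round steel-rimmed dial on top (rim top 40 mm above the desk) and the winding key above it. Origin: centre of the underside, z up; the key's axis is vertical through the origin.
- timer_key (a joint): Winding angle of the key, rad: grows clockwise seen from above, from 0 (run down) to the hard stop at 3.6; starts at 0 to 0.7. Resists with about 0.07 N m, rising to 0.11 at the stop; it stays where it is left, so it can be let go and gripped afresh. A black pointer on the key, over the dial, comes up against a small steel pin on the dial at the stop.
- key_grip (a point): On the key's vertical axis, 70 mm above the desk, at the height to grip it. The key is a grey upright flat bar, 46 mm long (x), 10 mm thick (y), from 53 to 79 mm above the desk, on a thin neck; its pointer lies 45 mm above the desk, towards -x. Turns with the key: x along the bar, z up.
- dock: Docking base, fixed on the desk: grey slab 134 x 174 mm (x, y), 12 mm high, with eight steel pins 10 mm high that stand round the carrier's tray with 3 mm play. Origin: centre of the underside, z up.
- carrier: Loose aluminium plate carrier, about 0.22 kg, standing on the docking base: tray 100 x 142 mm (x, y), floor 4 mm thick, lips to 12 mm; at each end (+y and -y) an upright flat strap, and between the straps a handle bar along y. Whole height 95 mm (the black grip sleeve reaches 97 mm). Origin: centre of the underside, z up; it starts with its origin 12 mm above the desk.
- carrier_handle (a point): Middle of the handle bar, 90 mm above the carrier's underside, straight above its origin and its centre of mass. Here the bar has a black grip sleeve 80 mm long (along y), 14 mm wide (x) and 14 mm high; 63 mm of free space lies below it, down to the plate. Axes as the carrier's.
- plate: Clear 96-well plate, 86 x 128 x 16 mm, about 0.06 kg, lying loose on the carrier's floor with 4 mm play to the lips. Origin: centre of the underside, 4 mm above the carrier's.
- note_pad: Bystander: square yellow note pad 77 x 77 x 12 mm, loose. Origin: centre of the underside.
- label_pack: Bystander: small flat yellow and red box 58 x 85 x 16 mm (x, y), loose. Origin: centre of the underside.
- foam_block: Bystander: white foam tube block with round holes, 94 x 114 x 44 mm (x, y), loose. Origin: centre of the underside.

How it is judged:
By the outcome, as a careful person would: the job done as asked, in the order asked, and still so for the second after the job is handed in, while the arm keeps its last pose, push and grip.
It also fails if it takes over 67 s, if anything falls off the work surface, if the arm or the gripper's body presses on something with over 40 N, if the wrist force passes 120 N, or if a joint passes its speed limit or range.

## Working session

There is one attempt and no reset: what is moved stays moved. The work goes in short steps, Python scripts to look and compute and a tool call to move; the robot and the scene stay as the last step left them, time stands still between calls to the robot, and variables do not carry over. Pictures are saved under pics/ and viewed, at most 10 in all, crops included, and the job is handed in when it is done.

```bash
ls; mkdir -p pics; python3 - <<'E'
from plant import env, optics, telemetry
import cv2,numpy as np
for n in ["scene","side","wrist"]:
    im=optics.capture(n); cv2.imwrite(f"pics/{n}0.png",im[:,:,::-1])
    c=optics.get_calibration(n); print(n,{k:(np.round(v,4).tolist() if not isinstance(v,str) else v) for k,v in c.items()})
s=telemetry.sense();print(s)
a=cv2.imread("pics/scene0.png");b=cv2.imread("pics/side0.png")
E
```

```text
pics
plant.py
scene {'vfov': 45.5181, 'cx': 259.6731, 'cy': 188.313, 'cam_to_world': [[0.5994, 0.5524, -0.5794, -192.7713], [-0.8003, 0.3968, -0.4496, -595.1006], [-0.0185, 0.7331, 0.6799, 984.8837], [0.0, 0.0, 0.0, 1.0]]}
side {'vfov': 50.0381, 'cx': 255.1123, 'cy': 184.4235, 'cam_to_world': [[0.9252, 0.2217, -0.3079, 249.2557], [-0.3787, 0.4884, -0.7862, -921.3891], [-0.0239, 0.844, 0.5359, 734.8566], [0.0, 0.0, 0.0, 1.0]]}
wrist {'vfov': 67.692, 'cx': 252.6588, 'cy': 192.587, 'mount': [[0.0, 0.945, 0.3269, 84.5415], [1.0, 0.0003, -0.0011, 0.6206], [-0.0012, 0.3269, -0.945, -131.7332], [0.0, 0.0, 0.0, 1.0]]}
{'time_s': 0.15, 'q': array([-73.82995281,  19.0645784 ,  -3.70587092,  83.69377579,
         1.23748623,  77.3447722 ,  -5.06876364]), 'dq': array([-0.06867379, -0.13859161, -0.03311513, -0.08946923,  0.01986325,
        0.03062211,  0.02012439]), 'joint_torque': array([ 8.38335363e-04, -6.25831389e+01,  4.92069963e-02, -3.91845918e+01,
        1.63293129e-02,  7.62068928e-03,  2.90581886e-05]), 'eef_pos': array([187.50515702, 595.92449047, 241.69840759]), 'tcp_rot': array([-1.79936769e+02,  3.00826432e-03,  1.62536807e+02]), 'ft_force': array([ 0.02300296,  0.10903909, -0.8368188 ]), 'wrist_torque': array([-0.05847718,  0.01809808,  0.00597118]), 'grasp_force': 0.0, 'opening': 85.4505618868635}
```

View pics/scene0.png

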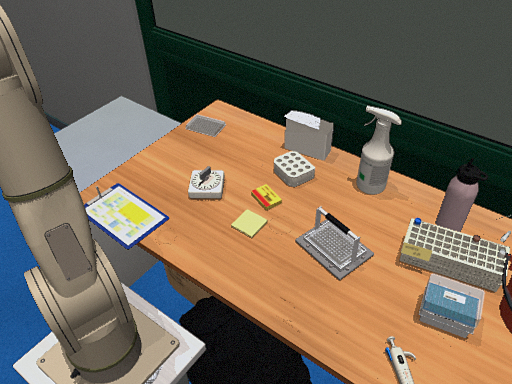

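View pics/side0.png

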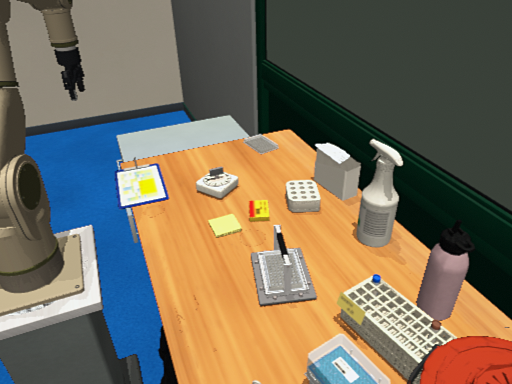

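```bash
cat > h.py <<'E'
from plant import env, optics, telemetry
import cv2,numpy as np
def cal(n):
    c=optics.get_calibration(n); f=192/np.tan(np.radians(c["vfov"]/2)); return c,f
def pose():
    from scipy.spatial.transform import Rotation as R
    s=telemetry.sense(); T=np.eye(4); T[:3,:3]=R.from_euler("xyz",s["tcp_rot"],degrees=True).as_matrix(); T[:3,3]=s["eef_pos"]; return T
def ray(n,u,v,T=None):
    c,f=cal(n); M=np.array(c["cam_to_world"]) if n!="wrist" else T@np.array(c["mount"])
    d=M[:3,:3]@np.array([(u-c["cx"])/f,-(v-c["cy"])/f,-1]); return M[:3,3],d
def at(n,u,v,z,T=None):
    o,d=ray(n,u,v,T); return (o+d*(z-o[2])/d[2]).round(1)
E
python3 - <<'E'
import cv2,numpy as np
a=cv2.imread("pics/scene0.png");b=cv2.imread("pics/side0.png")
def crop(i,x,y,w,h): 
    c=cv2.resize(i[y:y+h,x:x+w],(400,300),interpolation=cv2.INTER_CUBIC)
    return c
g=np.vstack([np.hstack([crop(a,175,155,64,48),crop(b,185,158,64,48)]),np.hstack([crop(a,290,202,100,75),crop(b,235,220,120,90)])])
cv2.imwrite("pics/g.png",g)
E
```

```text
(no output)
```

View pics/g.png

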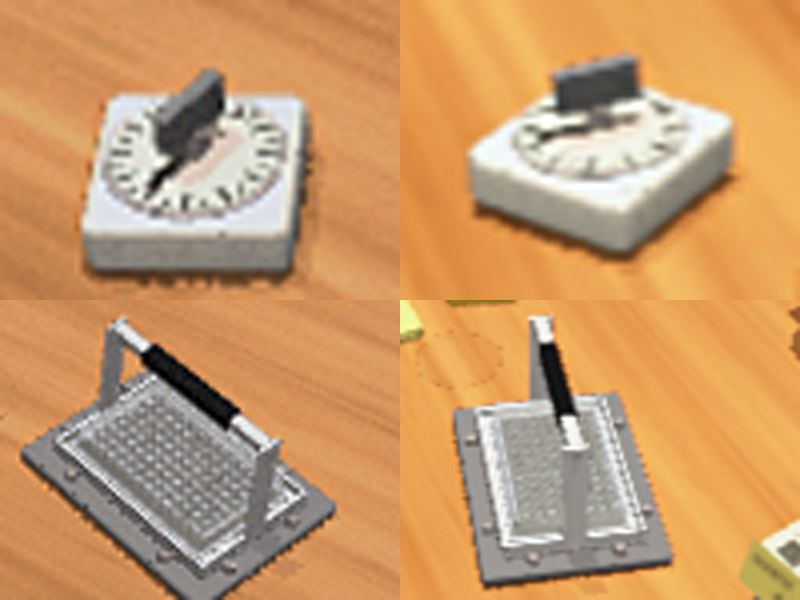

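```bash
python3 - <<'E'
from h import *
def p(n,u,v,z): print(n,at(n,u,v,z))
A=lambda x,y:(175+x/6.25,155+y/6.25)
B=lambda x,y:(185+x/6.25,158+y/6.25)
C=lambda x,y:(290+x/4,202+y/4)
D=lambda x,y:(235+x*.3,220+y*.3)
p("scene",*A(195,158),40);p("side",*B(200,132),40)
print("keytop");[p("scene",*A(*q),79) for q in[(158,108),(218,72)]];[p("side",*B(*q),79) for q in [(155,66),(237,57)]]
print("sleeve");[p("scene",*C(*q),105) for q in[(150,50),(233,112)]];[p("side",*D(*q),105) for q in [(145,45),(165,120)]]
print("dock top corners");[p("scene",*C(*q),12) for q in[(22,155),(335,200)]];[p("side",*D(*q),12) for q in [(55,110),(218,108),(272,260),(82,278)]]
E
```

```text
scene [544.9 186.6  40. ]
side [548.4 178.6  40. ]
keytop
scene [531.2 193.4  79. ]
scene [568.7 187.6  79. ]
side [530.3 187.7  79. ]
side [571.4 179.   79. ]
sleeve
scene [ 580.3 -220.7  105. ]
scene [ 563.8 -291.9  105. ]
side [ 579.1 -223.9  105. ]
side [ 558. -301.  105.]
dock top corners
scene [ 522.9 -161.    12. ]
scene [ 613.6 -354.    12. ]
side [ 530.2 -164.6   12. ]
side [ 647.1 -213.7   12. ]
side [ 609.5 -364.8   12. ]
side [ 484.5 -327.7   12. ]
```

The rows are not in the units I measure in: shifts go in shares of 50 mm and turns go in shares of 60 degrees. I convert before sending: -33 mm is -0.66, -20 mm is -0.4.

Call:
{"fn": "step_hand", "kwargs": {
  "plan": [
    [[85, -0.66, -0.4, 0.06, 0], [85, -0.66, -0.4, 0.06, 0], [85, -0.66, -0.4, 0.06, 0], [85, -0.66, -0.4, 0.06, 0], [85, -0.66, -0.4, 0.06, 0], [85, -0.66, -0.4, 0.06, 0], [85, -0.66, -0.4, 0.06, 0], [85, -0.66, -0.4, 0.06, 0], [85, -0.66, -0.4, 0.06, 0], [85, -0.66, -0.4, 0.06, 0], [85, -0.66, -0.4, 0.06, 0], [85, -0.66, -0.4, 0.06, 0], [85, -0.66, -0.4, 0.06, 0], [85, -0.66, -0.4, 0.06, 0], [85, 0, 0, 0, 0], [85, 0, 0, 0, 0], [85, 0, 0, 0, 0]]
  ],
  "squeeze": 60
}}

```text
refused: plan[0]: the value is too long (schema: maxItems 5). Nothing was moved.
```

The error is about the shape of the input: a list of rows, each a list of 5 numbers. Fixing that and sending the same move.

Call:
{"fn": "step_hand", "kwargs": {
  "plan": [
    [85, -0.66, -0.4, 0.06, 0],
    [85, -0.66, -0.4, 0.06, 0],
    [85, -0.66, -0.4, 0.06, 0],
    [85, -0.66, -0.4, 0.06, 0],
    [85, -0.66, -0.4, 0.06, 0],
    [85, -0.66, -0.4, 0.06, 0],
    [85, -0.66, -0.4, 0.06, 0],
    [85, -0.66, -0.4, 0.06, 0],
    [85, -0.66, -0.4, 0.06, 0],
    [85, -0.66, -0.4, 0.06, 0],
    [85, -0.66, -0.4, 0.06, 0],
    [85, -0.66, -0.4, 0.06, 0],
    [85, -0.66, -0.4, 0.06, 0],
    [85, -0.66, -0.4, 0.06, 0],
    [85, 0, 0, 0, 0],
    [85, 0, 0, 0, 0],
    [85, 0, 0, 0, 0]
  ],
  "squeeze": 60
}}

```text
time_s: 1.85
eef_pos: [543.6, 191.6, 200.1]
tcp_rot: [180.0, -0.0, 162.6]
ft_force: [-0.1, 0.7, 0.2]
opening: 85.1
grasp_force: 0.0
```

```bash
cat > w.py <<'E'
from h import *
import sys
T=pose(); im=optics.capture("wrist"); np.save("T.npy",T)
cv2.imwrite(sys.argv[1],cv2.resize(im[:,:,::-1],(768,576),interpolation=cv2.INTER_CUBIC))
s=telemetry.sense(); print(s["q"].round(1),s["eef_pos"].round(1),s["tcp_rot"].round(2),s["time_s"])
E
python3 w.py pics/w1.png
```

```text
[-37.7  14.4  16.2  95.5  -4.3  70.7  52.1] [543.5 191.8 200.2] [ 1.7998e+02 -3.0000e-02  1.6265e+02] 1.9
```

View pics/w1.png

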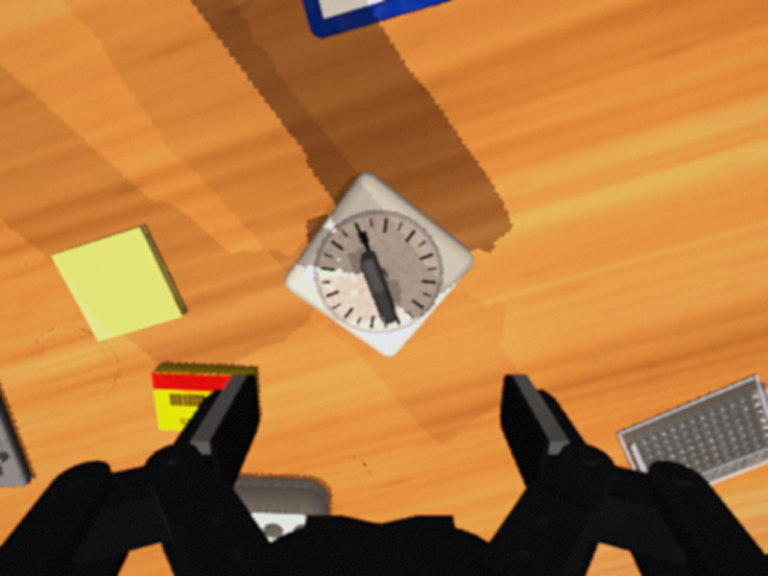

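```bash
python3 - <<'E'
from h import *
T=np.load("T.npy")
w=lambda u,v,z:at("wrist",u/1.5,v/1.5,z,T)
print("dial",w(378.5,271,40)); a=w(392,323,79);b=w(369,250,79);print(a,b,np.linalg.norm(a-b)); p=w(361,229,45);print("ptr",p)
im=cv2.imread("pics/w1.png")
cv2.imwrite("pics/c1.png",cv2.resize(im[165:365,280:480],(600,600),interpolation=cv2.INTER_CUBIC))
E
```

```text
dial [546.5 191.3  40. ]
[571.1 192.7  79. ] [521.1 193.3  79. ] 50.00359987040933
ptr [513.4 189.4  45. ]
```

View pics/c1.png

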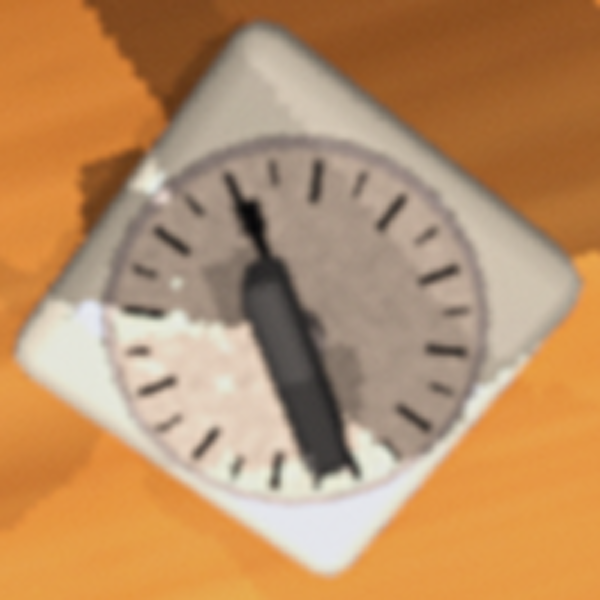

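```bash
python3 - <<'E'
from h import *
T=np.load("T.npy")
w=lambda u,v,z:at("wrist",(280+u/3)/1.5,(165+v/3)/1.5,z,T)
print("dial",w(295,320,40)); a=w(330,470,79);b=w(264,268,79);print(a,b,(a+b)/2)
# case corners top z38
c=[w(260,20,36),w(580,280,36),w(325,575,36),w(18,350,36)];print(c,np.mean(c,0))
E
```

```text
dial [547.  191.1  40. ]
[569.9 191.7  79. ] [523.4 191.9  79. ] [546.65 191.8   79.  ]
[array([479.5, 204.1,  36. ]), array([558.9, 258.2,  36. ]), array([615.7, 177.6,  36. ]), array([535.3, 124.6,  36. ])] [547.35  191.125  36.   ]
```

To row units: 30 mm is 0.6, -3.5 mm is -0.07, -6 degrees is -0.1.

Call:
{"fn": "step_hand", "kwargs": {
  "plan": [
    [85, -0.07, 0.014, 0, 0],
    [85, 0, 0, 0, -0.1],
    [85, 0, 0, 0, -0.1],
    [85, 0, 0, 0, -0.0917],
    [85, 0, 0, 0.6, 0],
    [85, 0, 0, 0.6, 0],
    [85, 0, 0, 0.6, 0],
    [85, 0, 0, 0.5, 0],
    [85, 0, 0, 0.3, 0],
    [85, 0, 0, 0.16, 0],
    [85, 0, 0, 0, 0],
    [60, 0, 0, 0, 0],
    [40, 0, 0, 0, 0],
    [25, 0, 0, 0, 0],
    [25, 0, 0, 0, 0],
    [25, 0, 0, 0, 0]
  ],
  "squeeze": 40
}}

```text
time_s: 3.5
eef_pos: [547.9, 190.1, 62.6]
tcp_rot: [180.0, 0.0, -180.0]
ft_force: [-0.3, 0.1, 0.3]
opening: 24.9
grasp_force: 0.0
```

```bash
python3 w.py pics/w2.png
```

```text
[-34.5  23.1  13.1 102.3  -6.2  55.4  71.2] [547.9 190.1  62.5] [ 1.7998e+02  1.0000e-02 -1.7996e+02] 3.55
```

View pics/w2.png

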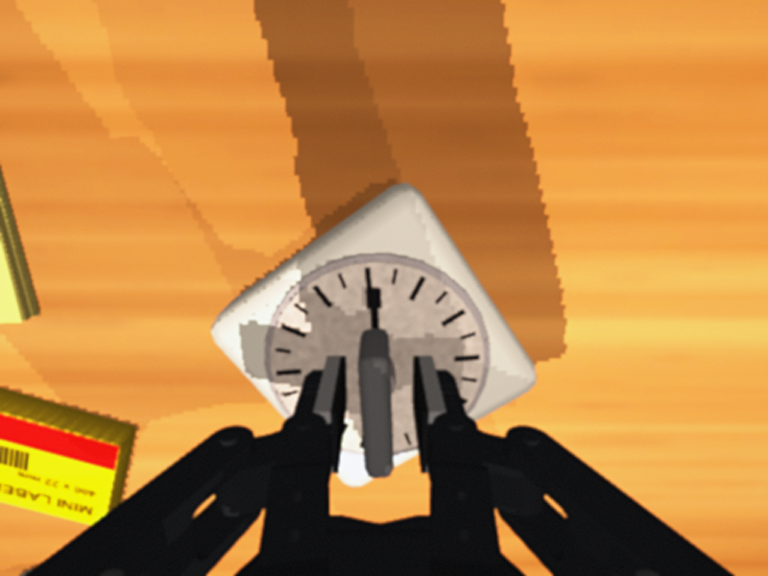

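Call:
{"fn": "step_hand", "kwargs": {
  "plan": [
    [0, 0, 0, 0, 0],
    [0, 0, 0, 0, 0],
    [0, 0, 0, 0, 0],
    [0, 0, 0, 0, 0],
    [0, 0, 0, 0, 0],
    [0, 0, 0, 0, 0]
  ],
  "squeeze": 40
}}

```text
time_s: 4.15
eef_pos: [547.8, 189.4, 62.5]
tcp_rot: [-180.0, -0.0, -180.0]
ft_force: [-1.8, -5.1, 5.1]
opening: 10.6
grasp_force: 39.1
```

Call:
{"fn": "step_hand", "kwargs": {
  "plan": [
    [0, 0, 0, 0, 0.0667],
    [0, 0, 0, 0, 0.0667],
    [0, 0, 0, 0, 0.0667],
    [0, 0, 0, 0, 0.0667],
    [0, 0, 0, 0, 0.0667],
    [0, 0, 0, 0, 0]
  ]
}}

```text
time_s: 4.75
eef_pos: [547.9, 189.7, 62.5]
tcp_rot: [-180.0, 0.0, 159.9]
ft_force: [-1.5, -3.9, 5.5]
opening: 10.6
grasp_force: 39.2
```

To row units: -0.8 mm is -0.016, -0.3 mm is -0.006, 8 degrees is 0.1333.

Call:
{"fn": "step_hand", "kwargs": {
  "plan": [
    [0, -0.006, -0.016, 0, 0],
    [0, 0, 0, 0, 0.1333],
    [0, 0, 0, 0, 0.1333],
    [0, 0, 0, 0, 0.1333],
    [0, 0, 0, 0, 0.1333],
    [0, 0, 0, 0, 0.1333],
    [0, 0, 0, 0, 0]
  ],
  "squeeze": 40
}}

```text
time_s: 5.45
eef_pos: [548.3, 190.2, 62.5]
tcp_rot: [179.9, -0.0, 120.0]
ft_force: [1.9, 0.9, 2.6]
opening: 10.6
grasp_force: 39.0
```

```bash
python3 -c "
from h import *;print(telemetry.sense()['wrist_torque'].round(3))"
```

```text
[ 0.192 -0.399 -0.052]
```

To row units: 8 degrees is 0.1333.

Call:
{"fn": "step_hand", "kwargs": {
  "plan": [
    [0, 0, 0, 0, 0.1333],
    [0, 0, 0, 0, 0.1333],
    [0, 0, 0, 0, 0.1333],
    [0, 0, 0, 0, 0.1333],
    [0, 0, 0, 0, 0.1333],
    [0, 0, 0, 0, 0],
    [25, 0, 0, 0, 0],
    [25, 0, 0, 0, 0],
    [25, 0, 0, 0, 0],
    [25, 0, 0, 0, 0],
    [0, 0, 0, 0, 0],
    [0, 0, 0, 0, 0],
    [0, 0, 0, 0, 0],
    [0, 0, 0, 0, 0],
    [0, 0, 0, 0, 0]
  ],
  "squeeze": 40
}}

```text
time_s: 6.95
eef_pos: [548.7, 189.0, 62.5]
tcp_rot: [179.9, -0.0, 80.0]
ft_force: [5.7, -0.9, -2.8]
opening: 10.3
grasp_force: 39.0
```

```bash
python3 -c "
from h import *;s=telemetry.sense();print(s['wrist_torque'].round(3),s['q'].round(1))"
```

```text
[-0.1   -1.236  0.024] [-49.9  25.5  32.3 103.1 -16.1  55.9 -20.9]
```

To row units: 8 degrees is 0.1333.

Call:
{"fn": "step_hand", "kwargs": {
  "plan": [
    [0, 0, 0, 0, 0.1333],
    [0, 0, 0, 0, 0.1333],
    [0, 0, 0, 0, 0.1333],
    [0, 0, 0, 0, 0.1333],
    [0, 0, 0, 0, 0.1333],
    [0, 0, 0, 0, 0]
  ],
  "squeeze": 40
}}

```text
time_s: 7.55
eef_pos: [548.6, 189.1, 62.5]
tcp_rot: [179.9, -0.1, 39.8]
ft_force: [4.3, -0.1, -0.4]
opening: 10.4
grasp_force: 39.1
```

```bash
python3 -c "
from h import *;s=telemetry.sense();print(s['wrist_torque'].round(3),s['q'].round(1))"
```

```text
[-0.189 -1.125 -0.066] [-56.3  27.6  40.8 103.4 -21.2  56.7 -57.2]
```

To row units: 0.4 mm is 0.008, 0.3 mm is 0.006, 6 degrees is 0.1.

Call:
{"fn": "step_hand", "kwargs": {
  "plan": [
    [0, 0.008, 0.006, 0, 0],
    [0, 0, 0, 0, 0.1],
    [0, 0, 0, 0, 0.1],
    [0, 0, 0, 0, 0.1],
    [0, 0, 0, 0, 0.0667],
    [0, 0, 0, 0, 0],
    [0, 0, 0, 0, 0]
  ]
}}

```text
time_s: 8.25
eef_pos: [548.6, 189.2, 62.5]
tcp_rot: [180.0, -0.0, 18.2]
ft_force: [4.9, -1.7, -0.5]
opening: 10.7
grasp_force: 39.3
```

```bash
python3 -c "
from h import *;s=telemetry.sense();print(s['wrist_torque'].round(3),s['q'].round(1))"
```

```text
[-0.235 -0.89  -0.005] [-59.7  29.3  45.5 103.5 -24.4  57.5 -76.3]
```

Call:
{"fn": "step_hand", "kwargs": {
  "plan": [
    [0, 0, 0, 0, 0.0667],
    [0, 0, 0, 0, 0.0667],
    [0, 0, 0, 0, 0],
    [0, 0, 0, 0, 0]
  ]
}}

```text
time_s: 8.65
eef_pos: [548.6, 189.2, 62.5]
tcp_rot: [-180.0, -0.0, 10.2]
ft_force: [4.5, -1.7, 1.1]
opening: 10.6
grasp_force: 39.4
```

```bash
python3 -c "
from h import *;s=telemetry.sense();print(s['wrist_torque'].round(3),s['q'].round(1))"
```

```text
[-0.293 -1.055  0.003] [-61.   29.9  47.2 103.6 -25.6  57.8 -83.3]
```

To row units: 4 degrees is 0.0667.

Call:
{"fn": "step_hand", "kwargs": {
  "plan": [
    [0, 0, 0, 0, 0.0667],
    [0, 0, 0, 0, 0.0667],
    [0, 0, 0, 0, 0],
    [0, 0, 0, 0, 0]
  ]
}}

```text
time_s: 9.05
eef_pos: [548.6, 189.3, 62.5]
tcp_rot: [180.0, -0.0, 2.3]
ft_force: [4.9, -2.3, 2.7]
opening: 10.7
grasp_force: 57.5
```

```bash
python3 -c "
from h import *;s=telemetry.sense();print(s['wrist_torque'].round(3),s['q'].round(1))"; python3 w.py pics/w3.png
```

```text
[-0.421 -1.02   0.74 ] [-62.2  30.7  49.  103.6 -26.9  58.1 -90.3]
[-62.2  30.6  49.  103.6 -26.9  58.1 -90.3] [548.6 189.2  62.5] [ 1.80e+02 -4.00e-02  2.25e+00] 9.1
```

View pics/w3.png

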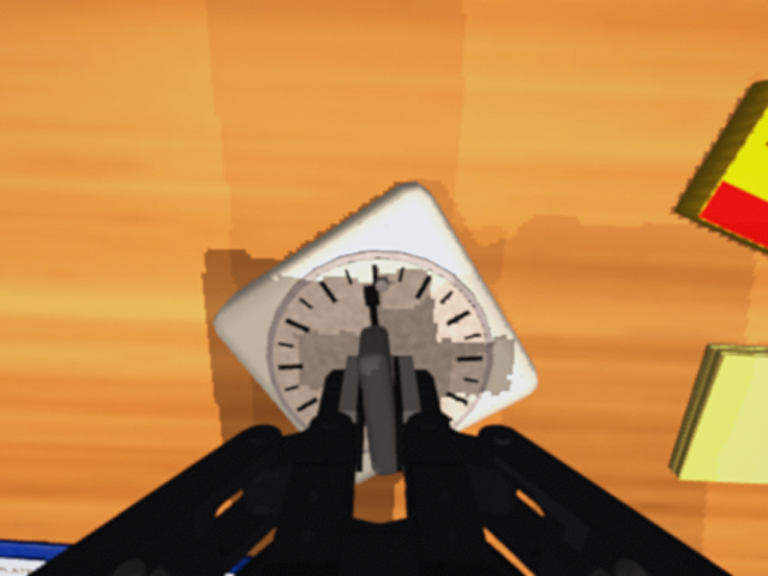

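To row units: -45 mm is -0.9, -35 mm is -0.7.

Call:
{"fn": "step_hand", "kwargs": {
  "plan": [
    [25, 0, 0, 0, 0],
    [45, 0, 0, 0, 0],
    [60, 0, 0, 0, 0],
    [60, 0, 0, 0, 0],
    [60, 0, 0, 0, 0],
    [60, 0, 0, -0.3, 0],
    [60, 0, 0, -0.7, 0],
    [60, 0, 0, -0.9, 0],
    [60, 0, 0, -0.9, 0],
    [60, 0, 0, -0.2, 0],
    [60, 0, 0, 0, 0]
  ]
}}

```text
time_s: 10.2
eef_pos: [549.2, 189.5, 214.8]
tcp_rot: [-179.9, -0.2, 2.0]
ft_force: [-0.1, 0.3, -0.3]
opening: 59.7
grasp_force: 0.0
```

Call:
{"fn": "step_hand", "kwargs": {
  "plan": [
    [60, 0, 0.68, 0, 0],
    [60, 0.02, 0.68, 0, 0],
    [60, 0, 0.68, 0, 0],
    [60, 0, 0.68, 0, 0],
    [60, 0.02, 0.7, 0, 0],
    [60, 0, 0.7, 0, 0],
    [60, 0, 0.7, 0, 0],
    [60, 0.02, 0.7, 0, 0],
    [60, 0, 0.7, 0, 0],
    [60, 0, 0.7, 0, 0],
    [60, 0.02, 0.7, 0, 0],
    [60, 0, 0.68, 0, 0],
    [60, 0, 0.68, 0, 0],
    [60, 0, 0, 0, 0],
    [60, 0, 0, 0, 0]
  ]
}}

```text
time_s: 11.7
eef_pos: [567.2, -260.1, 210.9]
tcp_rot: [-180.0, 0.1, 1.9]
ft_force: [-0.1, 1.4, -0.6]
opening: 60.0
grasp_force: 0.0
```

Call:
{"fn": "step_hand", "kwargs": {
  "plan": [
    [60, 0, 0, 0, -0.1367],
    [60, 0, 0, 0, -0.1367],
    [60, 0, 0, 0, -0.1367],
    [60, 0, 0, 0, -0.1367],
    [60, 0, 0, 0, -0.1367],
    [60, 0, 0, 0, -0.1367],
    [60, 0, 0, 0, -0.1367],
    [60, 0, 0, 0, -0.1367],
    [60, 0, 0, 0, -0.1367],
    [60, 0, 0, 0, 0],
    [60, 0, 0, 0, 0],
    [60, 0, 0, 0, 0]
  ]
}}

```text
time_s: 12.9
eef_pos: [568.3, -258.6, 211.9]
tcp_rot: [-180.0, -0.0, 75.7]
ft_force: [0.2, 0.1, -0.5]
opening: 60.1
grasp_force: 0.0
```

```bash
python3 w.py pics/w4.png
```

```text
[-11.5  23.7  42.   88.1 -16.2  74.5  18.2] [ 568.3 -258.8  212. ] [-1.7997e+02 -1.0000e-02  7.5720e+01] 12.95
```

View pics/w4.png

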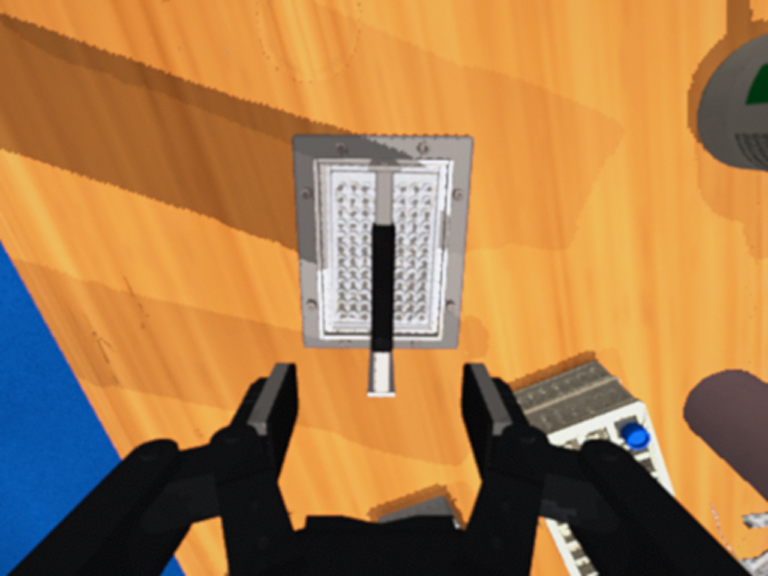

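```bash
python3 - <<'E'
from h import *
T=np.load("T.npy")
w=lambda u,v,z:at("wrist",u/1.5,v/1.5,z,T)
a=w(383.5,224,109);b=w(382,351,109);m=(a+b)/2;print(a,b,np.linalg.norm(a-b),m,np.degrees(np.arctan2(*(a-b)[1::-1])))
c=[w(292,135,12),w(473,135,12),w(459,348,12),w(303,348,12)];print(np.mean(c,0),c)
d=m-T[:3,3];print("tool delta",(T[:3,:3].T@d).round(1))
e=np.mean(c,0)-T[:3,3];print("dock tool delta",(T[:3,:3].T@e).round(1))
E
```

```text
[ 580.9 -218.6  109. ] [ 561.1 -293.7  109. ] 77.66627324649997 [ 571.   -256.15  109.  ] 75.23015297528256
[ 570.9 -256.1   12. ] [array([ 528.8, -156.6,   12. ]), array([ 656.3, -189.1,   12. ]), array([ 614.1, -355.8,   12. ]), array([ 484.4, -322.9,   12. ])]
tool delta [  3.    2.1 102.9]
dock tool delta [  3.    2.  199.9]
```

To row units: 25 mm is 0.5, 20 mm is 0.4.

Call:
{"fn": "step_hand", "kwargs": {
  "plan": [
    [60, 0.06, 0.04, 0, 0],
    [60, 0, 0, 0.4, 0],
    [60, 0, 0, 0.5, 0],
    [60, 0, 0, 0.5, 0],
    [60, 0, 0, 0.4, 0],
    [60, 0, 0, 0.3, 0],
    [60, 0, 0, 0.16, 0],
    [60, 0, 0, 0.1, 0],
    [60, 0, 0, 0, 0],
    [30, 0, 0, 0, 0],
    [30, 0, 0, 0, 0],
    [20, 0, 0, 0, 0],
    [20, 0, 0, 0, 0],
    [20, 0, 0, 0, 0]
  ],
  "squeeze": 70
}}

```text
time_s: 14.35
eef_pos: [571.0, -256.9, 94.4]
tcp_rot: [180.0, -0.0, 75.8]
ft_force: [-0.5, -0.2, 0.4]
opening: 19.9
grasp_force: 0.0
```

Call:
{"fn": "step_hand", "kwargs": {
  "plan": [
    [0, 0, 0, 0, 0],
    [0, 0, 0, 0, 0],
    [0, 0, 0, 0, 0],
    [0, 0, 0, 0, 0],
    [0, 0, 0, 0, 0],
    [0, 0, 0, 0, 0]
  ],
  "squeeze": 70
}}

```text
time_s: 14.95
eef_pos: [570.9, -256.9, 94.5]
tcp_rot: [180.0, -0.0, 75.8]
ft_force: [-1.8, 1.0, 4.0]
opening: 12.9
grasp_force: 69.1
```

Gripped. I lift slowly, checking partway.

To row units: -5 mm is -0.1, -4 mm is -0.08.

Call:
{"fn": "step_hand", "kwargs": {
  "plan": [
    [0, 0, 0, -0.02, 0],
    [0, 0, 0, -0.04, 0],
    [0, 0, 0, -0.06, 0],
    [0, 0, 0, -0.08, 0],
    [0, 0, 0, -0.1, 0],
    [0, 0, 0, -0.1, 0],
    [0, 0, 0, 0, 0],
    [0, 0, 0, 0, 0]
  ]
}}

```text
time_s: 15.75
eef_pos: [571.0, -256.9, 114.4]
tcp_rot: [180.0, -0.0, 75.8]
ft_force: [-0.4, 0.0, -3.3]
opening: 12.8
grasp_force: 68.2
```

Call:
{"fn": "step_hand", "kwargs": {
  "plan": [
    [0, 0, 0, -0.06, 0],
    [0, 0, 0, -0.12, 0],
    [0, 0, 0, -0.16, 0],
    [0, 0, 0, -0.2, 0],
    [0, 0, 0, -0.2, 0],
    [0, 0, 0, -0.2, 0],
    [0, 0, 0, -0.2, 0],
    [0, 0, 0, -0.2, 0],
    [0, 0, 0, -0.2, 0],
    [0, 0, 0, -0.2, 0],
    [0, 0, 0, -0.14, 0],
    [0, 0, 0, -0.08, 0],
    [0, 0, 0, -0.04, 0],
    [0, 0, 0, 0, 0],
    [0, 0, 0, 0, 0],
    [0, 0, 0, 0, 0],
    [0, 0, 0, 0, 0],
    [0, 0, 0, 0, 0]
  ]
}}

```text
time_s: 17.55
eef_pos: [570.9, -256.9, 214.1]
tcp_rot: [-180.0, -0.0, 75.8]
ft_force: [-0.3, -0.3, -3.3]
opening: 12.7
grasp_force: 68.2
```

```bash
python3 - <<'E'
from h import *
s=telemetry.sense();print(s["wrist_torque"])
ims=[optics.capture("scene")[100:300,250:450],optics.capture("side")[130:330,190:390]]
cv2.imwrite("pics/f.png",cv2.resize(np.hstack(ims),(800,400),interpolation=cv2.INTER_CUBIC)[:,:,::-1])
E
```

```text
[-0.0220374   0.00628025  0.01952881]
```

View pics/f.png

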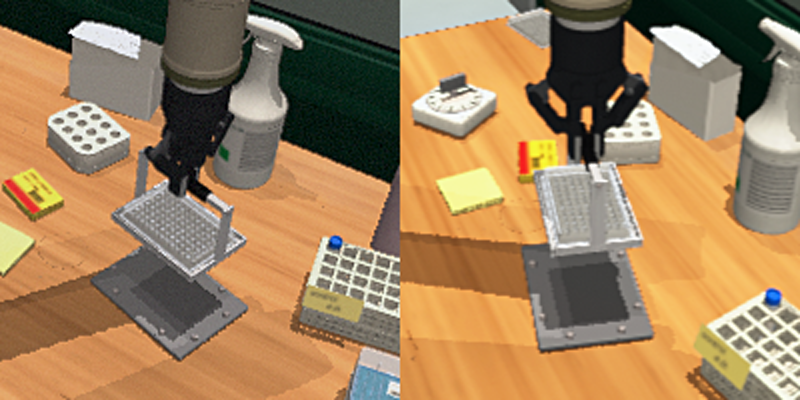

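```bash
python3 - <<'E'
from h import *
for (a,b),(c,d) in [((112,213),(535,168)),((190,279),(548,250)),((246,240),(643,245))]:
    o1,d1=ray("scene",250+a/2,100+b/2);o2,d2=ray("side",190+(c-400)/2,130+d/2)
    t=np.linalg.lstsq(np.c_[d1,-d2],o2-o1,rcond=None)[0];p,q=o1+d1*t[0],o2+d2*t[1];print(((p+q)/2).round(1),np.linalg.norm(p-q).round(1))
E
```

```text
[ 545.4 -173.8  137.9] 2.8
[ 504.  -311.7  137. ] 0.7
[ 607.1 -335.6  128.8] 4.7
```

```bash
python3 -c "
from plant import env, optics, telemetry;print(env.sign_off())"
```

```text
the job is handed in; nothing more can be done
None
```

The timer is wound to its stop (pointer against the pin), and the job is handed in with the carrier held level about 12 cm straight above its base, the plate still in it; the winding was one direction with a single regrip partway, and the note pad, box and foam block were not touched.

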